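Clamp a valve block in the bench screw clamp

ROBOT

A 6-joint arm with a two-finger parallel gripper is mounted at the origin on the work surface. World frame = base frame: x ahead of the robot, y to its left, z up, the work surface at z = 0. Lengths are in m, angles in degrees, forces in N, time in s.
With the tool pointing down it reaches from about 0.25 to 0.8 m from the base axis. Payload 3.9 kg.
Tool frame: the origin (TCP) lies at the very end of the fingers, on their centre line; the grasp point (between the pads) lies 19 mm behind it (manip.tcp_to_grasp is the distance from the TCP to the grasp point, in m); y points along the fingers, z is the direction in which the jaws open and shut, and the axes are right-handed (so a half turn about y gives the same grasp; the last joint's range is limited). The gripper opens to 85 mm and grips with 20 to 120 N. Pads are 22 mm wide; open, the fingers measure 114 mm over their backs; the gripper's body (76 mm by 85 mm) begins 54 mm behind the grasp point. The pads swing forward as they close: fully open they stand 13 mm farther back than shut.
Start: joints at [-63.885, 14.897, -7.913, 67.191, 0, 90], TCP at [0.231, -0.471, 0.231] pointing down, gripper open.
Joint ranges: [-159.42, 159.42], [-47.68, 98.78], [-73.54, 78.23], [-108.79, 121.32], [-90, 84.71], [-180, 180]. Speed limits (degrees/s): [147.25, 147.25, 180, 180, 180, 180].

INTERFACE

Orientations are given as [roll, pitch, yaw] about the fixed x, y, z axes, in that order (R = Rz(yaw) Ry(pitch) Rx(roll)).
In Python, from plant import manip gives the robot as it stands.
- The arm moves only by the tool play_rows, never from a script. Its argument "deltas" is a list of rows, each a list of 5 numbers: the shift along the tool's x, y, z in units of 40 mm (1.0 is 40 mm), then the turn about the tool's y in rad, then the closure, from -1 (fully open) to 1 (shut). A call has 1 to 8 rows; each row shifts and turns the commanded pose from where the row before left it, along the tool's axes as they then stand; what a row does not reach is not made up. A row lasts 1/12 s, in which the tool goes at most 41.7 mm and 7.16 degrees, less where a joint would pass 70% of its speed; a pose out of reach is approached as far as the arm can. A call is refused whole if a number of a shift passes 1 or a number of a turn 0.125, either way. A call with a gripper value outside its range is refused whole. The fingers move at their own pace and stop on an object; "grip_force" is the grip in N (left out, the last holds). Time passes only in rows, so rows that do not move let the fingers close. It gives the time, the measured TCP pose, the force and the opening at its end, in the units of the state.
- manip.get_obs(): the state, without advancing time (a new reading comes with each control period).
- manip.read_camera(name): name is "side" or "top" or "wrist"; returns a dict with "img" (480x640x3 uint8, red, green, blue), "range_z" (480x640 float32, m along the optical axis (not along the pixel's ray), 0 where there is no reading), "camera_matrix" (3x3 intrinsics, pixels), "k1" (the pictures are not rectified: a ray, as slopes to the right and down, at radius r is drawn at 1 + k1 r^2 times it, then the intrinsics apply), "xyz" and "attitude" of the camera in the world. Camera axes: x right, y down, z forward; pixel columns grow to the right and rows downward; lengths in m; the calibration is good to about 2 mm. A picture is of the moment at which its call begins.
- manip.close_job(): hands the job in, once; it reports no verdict.
The state is a dict: "time_s": time; "joint_pos": joint angles; "dq": joint speeds; "effort": joint torques, N m; "position": TCP position; "orientation": TCP orientation; "contact_force": force on the tool from outside, world axes, zero at the start; "ft_torque": the same for the moment, N m; "finger_gap": finger opening in m.
Only numpy, scipy, OpenCV 4.12 (cv2) and the standard library are available. Lean on these libraries where they do the work, as an engineer would, in place of code of your own. Each camera call takes 0.05 s, during which the arm holds its last target.

TASK

Push the aluminium valve block along the clamp's channel until it sits fully home against the red end stop, then wind the crank clockwise (seen from above) until the foot meets the block, and snug it: the crank should take about half as much effort again as it did running free, well short of double. Then let go of the crank, leaving the block home and clamped, and leave everything else on the bench alone.

Things in the scene. Friction and masses are not known exactly. Their poses are not given: they have to be found in the camera images.
- clamp: grey bench screw clamp bolted down; base plate 180 (x) x 260 (y) x 14 mm. Origin at bench height under the vertical screw axis. A column at y=-115 to -57 mm carries an arm and a round head (56 mm wide) over the channel, underside 130 mm, top 186 mm above the bench; the crank sits on the head
- channel_mouth (a point): middle of the channel's open end, on the bed (30 mm above the bench), 55 mm to the clamp's +y of the screw axis. The channel runs along the clamp's y axis between two rails 20 mm high and 43 mm apart, from the end stop (y=-45 mm) to here; the bed, 70 mm wide, goes on to y=+130 mm
- stop (a point): centre of the red end stop's face, which looks to the clamp's +y; on the channel's centre line, 45 mm above the bench, 45 mm to the -y of the screw axis
- valve: loose aluminium valve block, 40 (x) x 175 (y) x 36 mm high, about 0.6 kg, origin at its underside's centre. Lies on the bed between the rails, 25 to 50 mm short of home, its +y end standing out past the rails, to be pushed from beyond (bed 30 mm, block top 66 mm above the bench). Home: its -y end against the stop, its origin 42.5 mm to the clamp's +y of the screw axis
- crank_axis (a point): point on the crank's vertical axis, 230 mm above the bench, the height at which to grip the knob. Hub top 204 mm, top of the 20 mm wide crank arm 200 mm above the bench; the crank stays at this height as it turns
- knob_grip (a point): middle of the crank's upright black knob: 25 mm in diameter, 47 mm tall (201 to 249 mm above the bench), 50 mm from the crank's axis. The knob is a sleeve that spins freely on its pin, so it can be held without turning the hand
- crank (a joint): crank angle, rad, growing clockwise seen from above; 16 mm of foot travel a turn; starts between 1 and 6, foot meets block anywhere from 10.5 to 14.5. Stiff, stays where left: running free it takes about 8 N at the knob along its path, and from contact on rises steadily over a fraction of a turn. Snug is about 12 N (40 to 140 N under the foot, 10 to 15 N at the knob); past 15.5 N the block is marred
- spindle: steel screw spindle, 18 mm in diameter, that comes down as the crank is wound; origin on the axis at its lower shoulder. Its sprung foot has a black rubber face, 30 mm across, that hangs 20 to 29 mm below that origin, differently each time (hidden packing). An effort read while the hand pauses shows some 2 to 3 N low; trust the rise over free running, about 4 N when snug
- nozzle: small brass nozzle standing on the clamp's base plate, 22 mm wide, 50 mm tall; bystander
- oil: yellow oil bottle, 56 mm wide, 150 mm tall, origin under its centre; bystander
- spanner: steel spanner lying on the bench; bystander
- driver: blue-handled screwdriver lying on the bench; bystander
- tray: clear plastic parts tray 150 x 200 x 45 mm, origin under its centre; bystander
- injector: steel injector body standing upright, 32 mm wide, 105 mm tall; bystander
- collar: dark steel collar lying flat, 52 mm wide, 22 mm tall; bystander
There are look-alikes about, which are no part of the job. What is meant by the valve is not green or turquoise, and is the smaller of those in its own colour.

How it is judged:
By the outcome, as a careful person would: the job done as asked, in the order asked, and still so for the second after the job is handed in, with the robot touching nothing.
It also fails if it takes over 72 s, if anything falls off the work surface, if the arm or the gripper's body presses on something with over 40 N, if the wrist force passes 120 N, or if a joint passes its speed limit or range.

## Working session

There is one attempt and no reset: what is moved stays moved. The work goes in short steps, Python scripts to look and compute and a tool call to move; the robot and the scene stay as the last step left them, time stands still between calls to the robot, and variables do not carry over. Pictures are saved under pics/ and viewed, and the job is handed in when it is done.

Besides the shell and the picture viewer there is one more tool, called after "Request:" as name(argument=value, ...), one argument or row to a line, values as JSON. play_rows: Moves the arm, as the interface text tells. Its arguments: {"type":"object","properties":{"deltas":{"type":"array","items":{"type":"array","items":{"type":"number"}}},"grip_force":{"type":"number"}},"required":["deltas"]}

```bash
mkdir -p pics; ls; cat > h.py <<'E'
import numpy as np,cv2
from scipy.spatial.transform import Rotation as R
from plant import manip
def shot(n,save=None):
    c=manip.read_camera(n)
    if save: cv2.imwrite('pics/'+save,c['img'][:,:,::-1])
    return c
E
python3 - <<'E'
from h import *
print(manip.get_obs(), manip.tcp_to_grasp)
for n in('side','top','wrist'):
    c=shot(n,n+'0.png'); np.savez('%s0.npz'%n,**c)
    print(n,c['camera_matrix'],c['k1'],c['xyz'],c['attitude'])
E
```

```text
pics
{'time_s': 0.0, 'joint_pos': array([-6.38842039e+01,  1.49371773e+01, -7.98404755e+00,  6.71904551e+01,
       -5.23513483e-04,  9.00000190e+01]), 'dq': array([ 0.01268239, -0.01894883,  0.18401121,  0.07596754, -0.00861768,
        0.01499175]), 'effort': array([ 6.79400018e-04, -4.05676425e+01,  2.53923619e+01,  1.87651516e-02,
       -1.97310055e-05,  5.52018804e-07]), 'position': array([ 0.23080207, -0.47080372,  0.23046298]), 'orientation': array([-9.01116799e+01, -5.23549609e-04, -1.53884222e+02]), 'contact_force': array([ 1.37905493, -0.94813308, -0.1220204 ]), 'ft_torque': array([ 0.0004072 ,  0.00707898, -0.00637354]), 'finger_gap': 0.0855515011425071} 0.0187
side [[609.9498494    0.         306.74589492]
 [  0.         609.9498494  236.70739254]
 [  0.           0.           1.        ]] -0.2014463050616408 [0.09209562 1.52647883 1.06556545] [-119.6969601     1.17566881 -165.79647583]
top [[492.76161588   0.         326.17028462]
 [  0.         492.76161588 241.71699206]
 [  0.           0.           1.        ]] -0.042238568254600616 [0.42471105 0.02902576 1.25837521] [-176.31212797   -0.21968529  -91.49126176]
wrist [[412.34708719   0.         324.71472678]
 [  0.         412.34708719 240.64388131]
 [  0.           0.           1.        ]] -0.02732640490590389 [ 0.29367379 -0.44026954  0.37232628] [ 1.64195884e+02  7.64746439e-02 -6.39229489e+01]
```

View pics/side0.png

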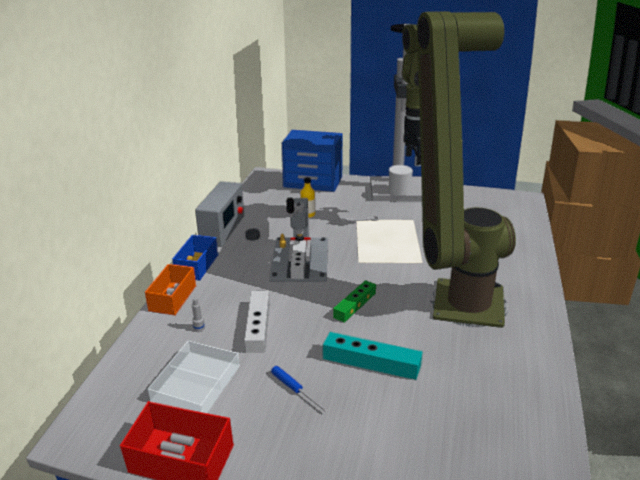

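View pics/top0.png

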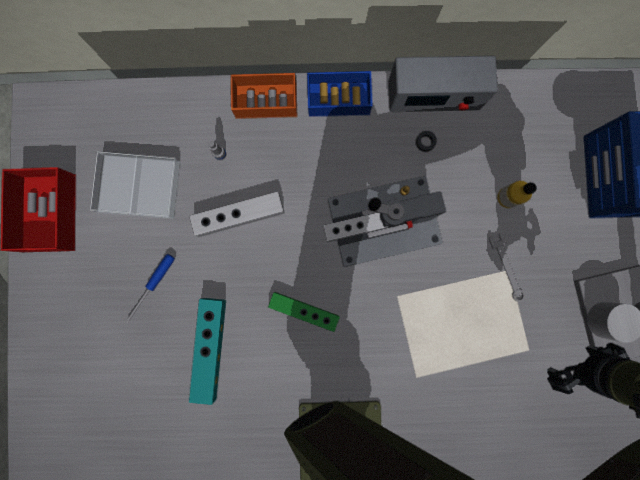

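View pics/wrist0.png

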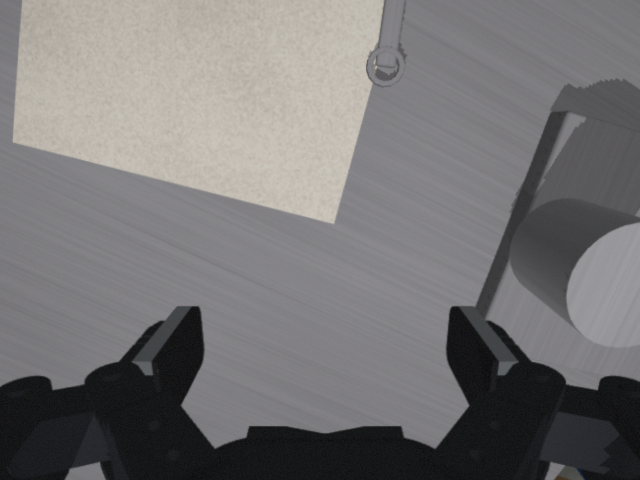

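```bash
cat >> h.py <<'E'
def load(n): 
    return dict(np.load('%s.npz'%n,allow_pickle=True))
def ray(c,uv):
    K=c['camera_matrix'];k=float(c['k1'])
    d=np.array([(uv[0]-K[0,2])/K[0,0],(uv[1]-K[1,2])/K[1,1]])
    s=d.copy()
    for _ in range(30): s=d/(1+k*(s@s))
    return R.from_euler('xyz',c['attitude'],degrees=True).as_matrix()@np.r_[s,1]
def onz(c,uv,z):
    v=ray(c,uv); o=c['xyz']; return o+v*(z-o[2])/v[2]
def depthpt(c,uv):
    v=ray(c,uv); r=c['range_z'][int(uv[1]),int(uv[0])]; return c['xyz']+v*r
def proj(c,p):
    q=R.from_euler('xyz',c['attitude'],degrees=True).as_matrix().T@(np.asarray(p)-c['xyz'])
    s=q[:2]/q[2]; s=s*(1+float(c['k1'])*(s@s)); K=c['camera_matrix']
    return np.array([K[0,0]*s[0]+K[0,2],K[1,1]*s[1]+K[1,2]])
E
python3 - <<'E'
from h import *
t=load('top0');s=load('side0')
a=t['img'][165:280,310:460,::-1]; cv2.imwrite('pics/tc.png',cv2.resize(a,None,fx=5.2,fy=5.2,interpolation=cv2.INTER_CUBIC))
a=s['img'][170:290,250:350,::-1]; cv2.imwrite('pics/sc.png',cv2.resize(a,None,fx=5,fy=5,interpolation=cv2.INTER_CUBIC))
E
```

```text
(no output)
```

View pics/tc.png

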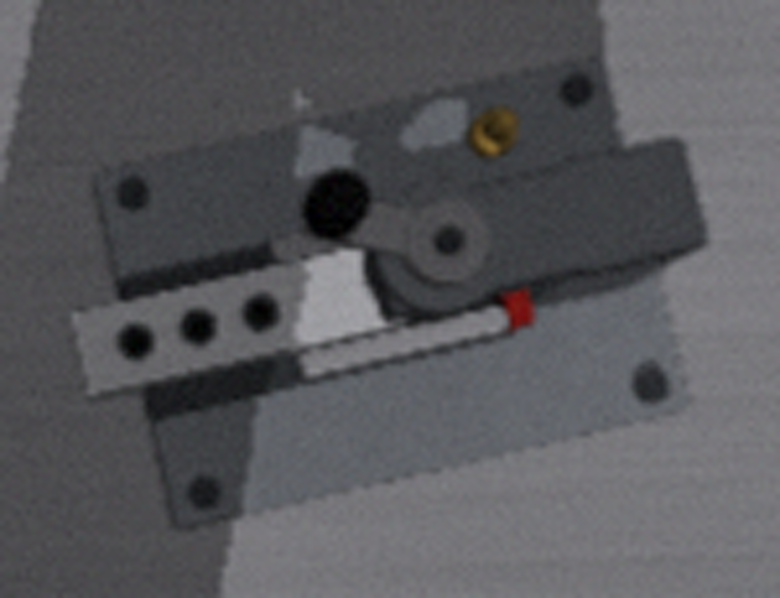

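View pics/sc.png

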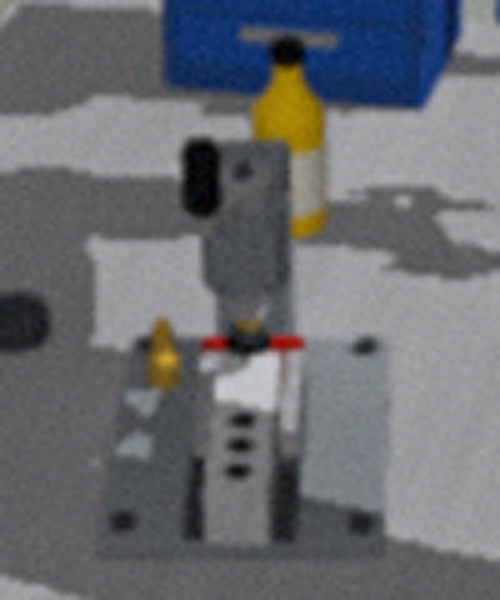

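The aluminium pieces are the block in the channel (≈355,228) and a longer one loose on the bench (≈238,213). The green one (305,312) and the turquoise one (207,350) are excluded by colour. The valve is the smaller aluminium one, and it lies between the rails with its end past them. The enlarged crop confirms this.

```bash
python3 - <<'E'
from h import *
t=load('top0')
f=lambda u,v:(310+(u+.5)/5.2-.5,165+(v+.5)/5.2-.5)
for n,uv,z in [('pl LT',(97,172),.014),('pl LB',(177,528),.014),('pl RB',(690,405),.014),('pl RT',(600,60),.014),
 ('b1',(132,193),.02),('b2',(204,492),.02),('b3',(650,382),.02),('b4',(577,90),.02),
 ('hub',(450,240),.204),('knob',(337,204),.249),('bl LT',(74,314),.066),('bl LB',(90,393),.066),('bl top edge R',(300,262),.066),('h1',(136,341),.066),('h2',(198,327),.066),('h3',(261,312),.066),('stop',(518,310),.06),('nozzle',(494,131),.064),('railR',(300,365),.05),('railEnd',(502,318),.05)]:
    p=f(*uv); print(n,np.round(p,1),np.round(onz(t,p,z),4),np.round(depthpt(t,p),4))
for n,uv in [('oil',(523,188)),('collar',(426,141))]: print(n,depthpt(t,uv))
# colour mask refine: hub/knob black
g=t['img'].max(2)[195:215,362:385]; m=(g<20).astype(np.uint8); print(cv2.moments(m,True)['m00'],[cv2.moments(m,True)[k]/cv2.moments(m,True)['m00'] for k in('m10','m01')])
E
```

```text
pl LT [328.2 197.7] [0.617 0.014 0.014] [0.6189 0.0138 0.0018]
pl LB [343.6 266.1] [ 0.4419 -0.0203  0.014 ] [ 0.4421 -0.0208  0.0018]
pl RB [442.3 242.5] [ 0.4952 -0.2725  0.014 ] [ 0.4961 -0.2764 -0.0022]
pl RT [425.  176.1] [ 0.6665 -0.2352  0.014 ] [ 0.666  -0.2346  0.0167]
b1 [335.  201.7] [ 0.6053 -0.0027  0.02  ] [ 0.6049 -0.0027  0.0228]
b2 [348.8 259.2] [ 0.4589 -0.0336  0.02  ] [ 0.459  -0.0338  0.0164]
b3 [434.6 238.1] [ 0.5066 -0.2519  0.02  ] [ 0.5064 -0.2514  0.0225]
b4 [420.6 181.9] [ 0.6507 -0.222   0.02  ] [ 0.6497 -0.2209  0.0255]
hub [396.1 210.8] [ 0.5555 -0.1293  0.204 ] [ 0.5547 -0.1283  0.2112]
knob [374.4 203.8] [ 0.5655 -0.0781  0.249 ] [ 0.5655 -0.0782  0.2489]
bl LT [323.8 225. ] [0.5423 0.0271 0.066 ] [0.5482 0.027  0.0064]
bl LB [326.9 240.2] [0.5051 0.0206 0.066 ] [ 5.096e-01  2.010e-02 -1.000e-04]
bl top edge R [367.3 215. ] [ 0.5641 -0.0793  0.066 ] [ 0.5655 -0.0805  0.0534]
h1 [335.8 230.2] [ 0.5289 -0.0015  0.066 ] [ 0.5288 -0.0015  0.0673]
h2 [347.7 227.5] [ 0.5347 -0.0307  0.066 ] [ 0.5345 -0.0306  0.0682]
h3 [359.8 224.6] [ 0.541  -0.0603  0.066 ] [ 0.5409 -0.0603  0.0672]
stop [409.2 224.2] [ 0.5395 -0.1819  0.06  ] [ 0.5395 -0.1819  0.06  ]
nozzle [404.6 189.8] [ 0.6241 -0.173   0.064 ] [ 0.6253 -0.1742  0.0569]
railR [367.3 234.8] [ 0.5169 -0.0792  0.05  ] [ 0.5184 -0.0809  0.0309]
railEnd [406.1 225.8] [ 0.5368 -0.1759  0.05  ] [ 0.5372 -0.1765  0.0462]
oil [ 0.60940968 -0.43540917  0.13930401]
collar [ 0.76090716 -0.24399854  0.00311788]
108.0 [12.12037037037037, 9.074074074074074]
```

Request:
play_rows(
  deltas=[
    [0,-0.3,0,-0.125,1],
    [0,-0.3,0,-0.125,1],
    [0,-0.3,0,-0.125,1],
    [0,-0.3,0,-0.125,1],
    [0,-0.3,0,-0.125,1],
    [0,-0.3,0,-0.125,1],
    [0,0,0,-0.125,1],
    [0,0,0,-0.125,1],
  ],
  grip_force=40,
)

```text
time_s: 0.82
position: [0.2313, -0.4717, 0.304]
orientation: [-90.0, -0.1, -96.2]
contact_force: [-0.2, -0.9, -0.5]
finger_gap: -0.0001
```

Request:
play_rows(
  deltas=[
    [0,0,0,-0.125,1],
    [0,0,0,-0.125,1],
    [0,0,0,-0.07,1],
    [0,0,0,0,1],
  ],
)

```text
time_s: 1.15
position: [0.231, -0.4712, 0.3029]
orientation: [-90.0, 0.0, -78.2]
contact_force: [-0.0, 0.1, -0.6]
finger_gap: 0.0001
```

```bash
cat >> h.py <<'E'
O=np.array([0.5554,-0.1288]);A=np.radians(11.8)
XC=np.array([np.cos(A),np.sin(A)]);YC=np.array([-np.sin(A),np.cos(A)])
def cl(p): p=np.asarray(p)[:2]-O; return np.array([p@XC,p@YC])*1000
def wd(x,y): return O+XC*x/1000+YC*y/1000
def st():
    o=manip.get_obs(); f=o['contact_force'][:2]
    print('t',round(o['time_s'],2),'clampxy',np.round(cl(o['position']),1),'z',round(o['position'][2]*1000,1),'rpy',np.round(o['orientation'],2),'F xc,yc,z',np.round([f@XC,f@YC,o['contact_force'][2]],2),'gap',round(o['finger_gap']*1000,1))
    return o
def togo(x,y,z):
    o=manip.get_obs(); d=np.r_[wd(x,y),z/1000]-o['position']
    print('tool delta units',np.round(R.from_euler('xyz',o['orientation'],degrees=True).as_matrix().T@d/0.04,3))
E
python3 - <<'E'
from h import *
st(); togo(0,185,300)
E
```

```text
t 1.15 clampxy [-387.6 -268.8] z 302.9 rpy [-9.001e+01  4.000e-02 -7.819e+01] F xc,yc,z [ 0.01  0.06 -0.61] gap 0.1
tool delta units [-11.344   0.08    9.691]
```

Request:
play_rows(
  deltas=[
    [-0.6,0,0.5,0,1],
    [-0.6,0,0.5,0,1],
    [-0.6,0,0.5,0,1],
    [-0.6,0,0.5,0,1],
    [-0.6,0,0.5,0,1],
    [-0.6,0,0.5,0,1],
    [-0.6,0,0.5,0,1],
    [-0.6,0,0.5,0,1],
  ],
)

```text
time_s: 1.82
position: [0.3489, -0.2494, 0.3032]
orientation: [-90.0, 0.0, -78.4]
contact_force: [0.6, 0.2, 0.0]
finger_gap: 0.0004
```

Request:
play_rows(
  deltas=[
    [-0.6,0,0.5,0,1],
    [-0.6,0,0.5,0,1],
    [-0.6,0,0.5,0,1],
    [-0.6,0,0.5,0,1],
    [-0.6,0,0.5,0,1],
    [-0.6,0,0.5,0,1],
    [-0.6,0,0.5,0,1],
    [-0.6,0,0.5,0,1],
  ],
)

```text
time_s: 2.48
position: [0.4665, -0.0287, 0.3032]
orientation: [-90.0, -0.0, -78.4]
contact_force: [0.3, 0.5, -0.2]
finger_gap: 0.0001
```

Request:
play_rows(
  deltas=[
    [-0.6,0,0.5,0,1],
    [-0.6,0,0.5,0,1],
    [-0.5,0,0.5,0,1],
    [0,0,0.2,0,1],
    [0,0,0,0,1],
  ],
)

```text
time_s: 2.9
position: [0.5203, 0.0513, 0.3026]
orientation: [-90.0, -0.0, -78.2]
contact_force: [0.3, -0.2, 0.6]
finger_gap: 0.0
```

```bash
python3 - <<'E'
from h import *
st(); togo(0,185,300)
for n in('side','top','wrist'):
    c=shot(n,n+'1.png'); np.savez('%s1.npz'%n,**c)
s=load('side1')
a=s['img'][170:290,250:350,::-1]; cv2.imwrite('pics/sc1.png',cv2.resize(a,None,fx=5,fy=5,interpolation=cv2.INTER_CUBIC))
E
```

```text
t 2.9 clampxy [  2.5 183.5] z 302.6 rpy [-9.001e+01 -1.000e-02 -7.819e+01] F xc,yc,z [ 0.24 -0.23  0.61] gap 0.0
tool delta units [-0.038  0.064 -0.062]
```

View pics/wrist1.png

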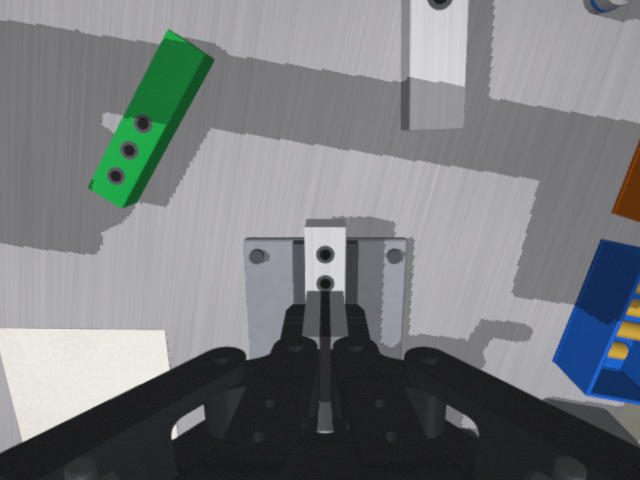

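```bash
python3 - <<'E'
from h import *
w=load('wrist1')
for p in [(305,227),(345,227),(246,238),(406,238)]:
    z=.066 if p[1]==227 else .014
    print(cl(onz(w,p,z)))
E
```

```text
[-18.00707445 157.60631012]
[ 19.81915224 157.52756916]
[-84.9516385  132.57910984]
[ 88.59070756 132.22849209]
```

View pics/sc1.png

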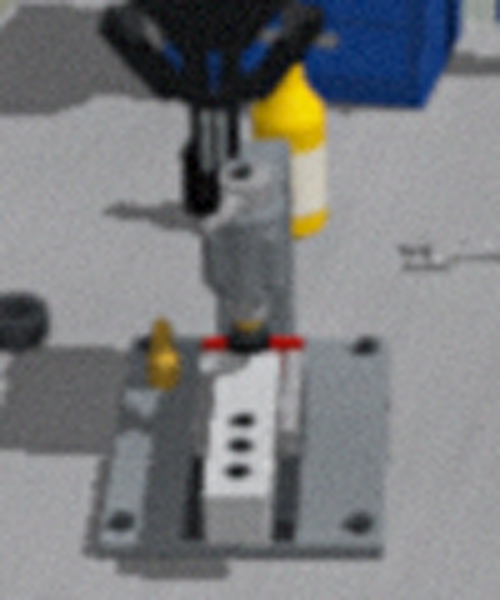

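Request:
play_rows(
  deltas=[
    [0,0.8,-0.06,0,1],
    [0,0.8,0,0,1],
    [0,0.8,0,0,1],
    [0,0.8,0,0,1],
    [0,0.8,0,0,1],
    [0,0.8,0,0,1],
    [0,0.8,0,0,1],
    [0,0.8,0,0,1],
  ],
)

```text
time_s: 3.72
position: [0.5158, 0.0482, 0.0466]
orientation: [-90.0, -0.0, -78.4]
contact_force: [-0.1, 0.3, -0.4]
finger_gap: 0.0001
```

Request:
play_rows(
  deltas=[
    [0.1,0,0,0,1],
    [0.2,0,0,0,1],
    [0.1,0,0,0,1],
    [0,0,0,0,1],
  ],
)

```text
time_s: 4.05
position: [0.5216, 0.0327, 0.0495]
orientation: [-89.8, -0.0, -78.4]
contact_force: [-0.4, 0.7, -0.3]
finger_gap: -0.0001
```

```bash
python3 - <<'E'
from h import *
st()
s=load('side1')
for v in (232,236,240,242):
    print(v)
for z in range(64,100,4): print(z,proj(s,np.r_[wd(0,15),z/1000]).round(1), 'wait')
print(proj(s,np.r_[wd(0,-45),.05]),proj(s,np.r_[wd(0,55),.066]))
E
```

```text
t 4.05 clampxy [ -0. 165.] z 49.5 rpy [-8.980e+01 -3.000e-02 -7.837e+01] F xc,yc,z [-0.23  0.72 -0.35] gap -0.1
232
236
240
242
64 [299.6 245. ] wait
68 [299.6 243.9] wait
72 [299.6 242.8] wait
76 [299.5 241.8] wait
80 [299.5 240.7] wait
84 [299.5 239.6] wait
88 [299.4 238.5] wait
92 [299.4 237.5] wait
96 [299.4 236.4] wait
[300.67475495 239.45147075] [298.95838233 250.79769048]
```

Request:
play_rows(
  deltas=[
    [0.1,0,0,0,1],
    [0.1,0,0,0,1],
    [0.1,0,0,0,1],
    [0.1,0,0,0,1],
  ],
)

```text
time_s: 4.38
position: [0.5244, 0.0201, 0.0496]
orientation: [-89.8, 0.2, -78.2]
contact_force: [-2.7, 7.6, 5.1]
finger_gap: -0.0001
```

```bash
python3 - <<'E'
from h import *
st()
E
```

```text
t 4.38 clampxy [1.000e-01 1.521e+02] z 49.6 rpy [-89.76   0.24 -78.19] F xc,yc,z [-1.1   7.98  5.07] gap -0.1
```

Request:
play_rows(
  deltas=[
    [0.06,0,0,0,1],
    [0.06,0,0,0,1],
    [0.05,0,0,0,1],
    [0.05,0,0,0,1],
  ],
)

```text
time_s: 4.72
position: [0.5261, 0.0117, 0.0495]
orientation: [-89.8, 0.2, -78.2]
contact_force: [-1.9, 7.1, 4.5]
finger_gap: 0.0001
```

```bash
python3 - <<'E'
from h import *
st()
E
```

```text
t 4.72 clampxy [  0.  143.5] z 49.5 rpy [-89.77   0.24 -78.19] F xc,yc,z [-0.43  7.35  4.53] gap 0.1
```

Request:
play_rows(
  deltas=[
    [0.03,0,0,0,1],
    [0.03,0,0,0,1],
  ],
)

```text
time_s: 4.88
position: [0.5264, 0.01, 0.0496]
orientation: [-89.8, 0.3, -78.2]
contact_force: [-2.6, 11.3, 6.2]
finger_gap: 0.0001
```

Request:
play_rows(
  deltas=[
    [0.03,0,0,0,1],
    [0.03,0,0,0,1],
  ],
)

```text
time_s: 5.05
position: [0.5264, 0.0099, 0.0496]
orientation: [-89.8, 0.6, -78.1]
contact_force: [-3.4, 18.5, 7.2]
finger_gap: -0.0
```

Request:
play_rows(
  deltas=[
    [0.02,0,0,0,1],
    [0,0,0,0,1],
    [-0.2,0,0,0,1],
    [-0.4,0,0,0,1],
    [-0.4,0,0,0,1],
    [0,-0.6,0,0,0],
    [0,-0.8,0,0,-1],
    [0,-0.8,0,0,-1],
  ],
)

```text
time_s: 5.72
position: [0.5178, 0.0431, 0.1371]
orientation: [-90.0, -0.1, -78.2]
contact_force: [1.5, 0.0, -0.3]
finger_gap: 0.0362
```

Request:
play_rows(
  deltas=[
    [0,-0.8,0,0,-1],
    [0,-0.8,0,0,-1],
    [0,-0.8,0,0,-1],
    [0,-0.8,0,0,-1],
    [0,-0.8,0,0,-1],
    [0,0,0,0,-1],
  ],
)

```text
time_s: 6.22
position: [0.5216, 0.0431, 0.3037]
orientation: [-89.2, -0.2, -78.3]
contact_force: [0.5, -0.4, 1.1]
finger_gap: 0.0854
```

```bash
python3 - <<'E'
from h import *
st()
for n in('side','top','wrist'):
    c=shot(n,n+'2.png'); np.savez('%s2.npz'%n,**c)
s=load('side2');t=load('top2')
a=s['img'][170:290,250:350,::-1]; a=cv2.resize(a,None,fx=4,fy=5,interpolation=cv2.INTER_CUBIC)
b=t['img'][180:255,320:440,::-1]; b=cv2.resize(b,None,fx=3.3,fy=5,interpolation=cv2.INTER_CUBIC)
b=cv2.copyMakeBorder(b,0,600-b.shape[0],0,0,0); cv2.imwrite('pics/c2.png',np.hstack([a,b]))
E
```

```text
t 6.22 clampxy [  2.  175.1] z 303.7 rpy [-89.17  -0.18 -78.27] F xc,yc,z [ 0.39 -0.47  1.1 ] gap 85.4
```

View pics/c2.png

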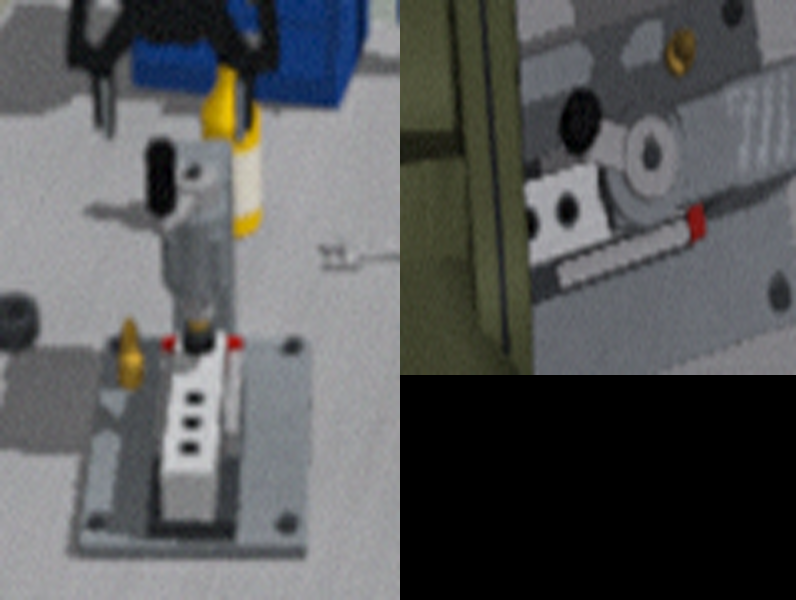

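View pics/wrist2.png

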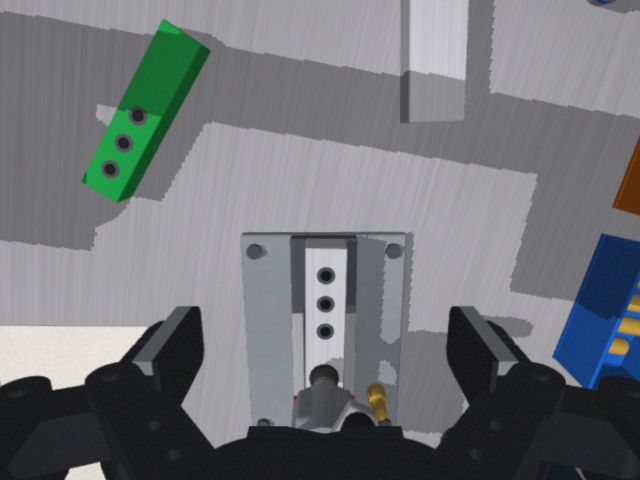

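```bash
python3 - <<'E'
from h import *
w=load('wrist2'); t=load('top2')
for p,z in [((306,248),.066),((346,248),.066),((242,233),.014),((408,233),.014),((292,237),.03),((356,236),.03),((326,275),.066),((326,331),.066)]:
    print(p,cl(onz(w,p,z)))
w=load('wrist1')
print([cl(onz(w,p,.066)) for p in[(325,254),(325,284)]])
a=w=load('wrist2')['img'][225:345,280:372,::-1]; cv2.imwrite('pics/wc2.png',cv2.resize(a,None,fx=5,fy=5,interpolation=cv2.INTER_CUBIC))
m=(t['img'].max(2)<20); m[:195]=0;m[216:]=0;m[:,:364]=0;m[:,386:]=0
ys,xs=np.nonzero(m); print(len(xs),xs.mean(),ys.mean(),xs.min(),xs.max(),ys.min(),ys.max())
print(cl(onz(t,(xs.mean(),ys.mean()),.245)), cl(onz(t,(396.1,210.8),.204)))
E
```

```text
(306, 248) [-15.71800095 131.25282757]
(346, 248) [ 22.18516108 131.11637423]
(242, 233) [-86.03805051 132.42048315]
(408, 233) [ 91.47356523 131.82177147]
(292, 237) [-31.49779038 132.20344048]
(356, 236) [ 34.46574803 133.04601701]
(326, 275) [  3.20042749 103.93218774]
(326, 331) [ 3.14084095 43.83953307]
[array([  0.84297304, 130.78453052]), array([ 0.76782581, 99.81361407])]
83 373.8072289156627 204.06024096385542 369 380 198 210
[20.47447497 48.31500403] [-0.05825465 -0.45930318]
```

View pics/wc2.png

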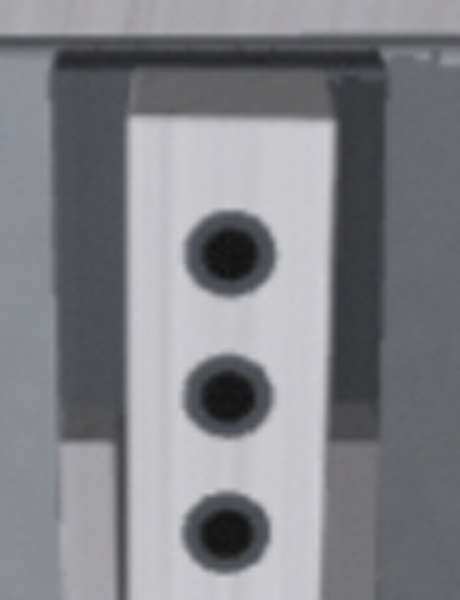

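Request:
play_rows(
  deltas=[
    [0.6,0,0.1,0,-1],
    [0.8,0,0.1,0,-1],
    [0.8,0,0.1,0,-1],
    [0.8,0,0.1,0,-1],
    [0.2,0,0,0,-1],
    [0,0,0,0,-1],
    [0,0,0,0,-1],
  ],
)

```text
time_s: 6.95
position: [0.5587, -0.0786, 0.294]
orientation: [-90.1, 0.1, -78.3]
contact_force: [0.3, 0.8, -0.4]
finger_gap: 0.0854
```

```bash
python3 - <<'E'
from h import *
st(); togo(19.8,47,211)
for n in('top','wrist','side'):
    c=shot(n,n+'3.png'); np.savez('%s3.npz'%n,**c)
c=load('side3')
a=c['img'][185:255,265:335,::-1]; cv2.imwrite('pics/sc3.png',cv2.resize(a,None,fx=8,fy=8,interpolation=cv2.INTER_CUBIC))
E
```

```text
t 6.95 clampxy [13.5 48.4] z 294.0 rpy [-9.015e+01  8.000e-02 -7.831e+01] F xc,yc,z [ 0.46  0.7  -0.44] gap 85.4
tool delta units [0.038 2.075 0.163]
```

View pics/wrist3.png

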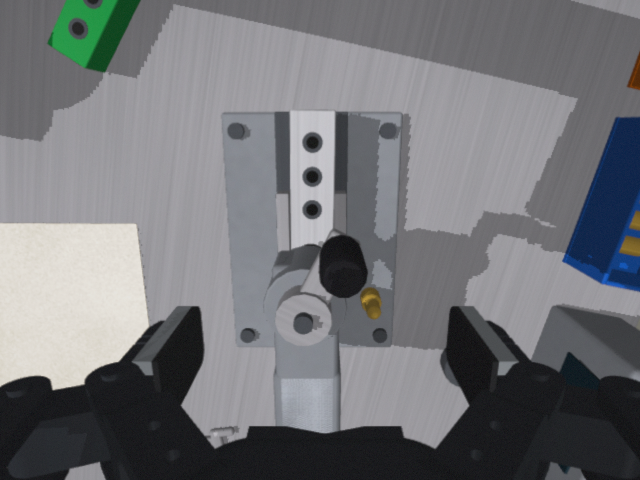

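View pics/sc3.png

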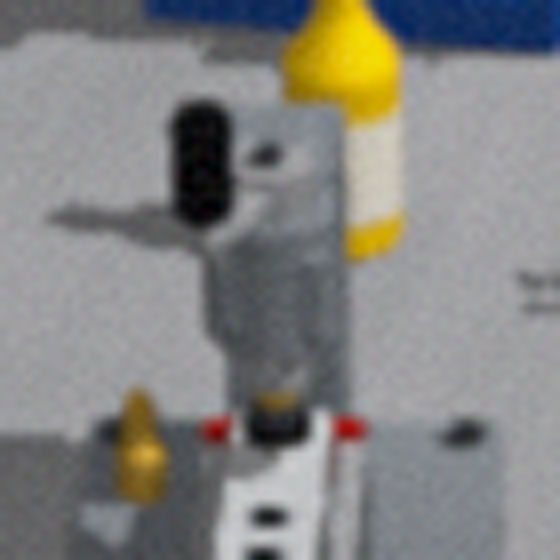

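```bash
python3 - <<'E'
from h import *
w=load('wrist3')
k=onz(w,(343.5,274),.249);h=onz(w,(303,322),.204)
print(cl(k),cl(h),cl(k)-cl(h),cl(onz(w,(222.5,113),.014)),cl(onz(w,(402,113),.014)))
E
```

```text
[23.46929906 48.55195544] [0.73676266 0.18682835] [22.7325364  48.36512709] [-86.58144675 129.57636752] [ 89.76603879 129.21940038]
```

Request:
play_rows(
  deltas=[
    [0.06,0.2,0.18,0,-1],
    [0,0.6,0,0,-1],
    [0,0.6,0,0,-1],
    [0,0.4,0,0,-1],
    [0,0.28,0,0,-1],
    [0,0,0,0,-1],
    [0,0,0,0,-1],
  ],
)

```text
time_s: 7.68
position: [0.5668, -0.0788, 0.2113]
orientation: [-90.1, 0.0, -78.2]
contact_force: [0.8, -0.0, 1.2]
finger_gap: 0.0855
```

```bash
python3 - <<'E'
from h import *
st(); togo(20.5,46,211)
E
```

```text
t 7.68 clampxy [21.4 46.6] z 211.3 rpy [-9.009e+01  4.000e-02 -7.819e+01] F xc,yc,z [ 0.75 -0.2   1.18] gap 85.5
tool delta units [ 0.016  0.009 -0.023]
```

Request:
play_rows(
  deltas=[
    [0.01,0,-0.02,0,0.2],
    [0,0,0,0,1],
    [0,0,0,0,1],
    [0,0,0,0,1],
    [0,0,0,0,1],
    [0,0,0,0,1],
  ],
  grip_force=50,
)

```text
time_s: 8.18
position: [0.5677, -0.08, 0.2131]
orientation: [-89.8, -0.0, -78.3]
contact_force: [1.0, 1.0, 2.6]
finger_gap: 0.0237
```

```bash
cat >> h.py <<'E'
def tab(th0,n,step,r=50):
    # clockwise from above: theta (from clamp x toward y) decreases. tool z=clamp x, tool x=-clamp y
    a=np.radians(th0-step*np.arange(n+1)); P=np.c_[r*np.cos(a),r*np.sin(a)]; d=np.diff(P,axis=0)/40
    print([[round(-y,2),0,round(x,2),0,1] for x,y in d])
def wind():
    o=st(); p=cl(o['position']); th=np.degrees(np.arctan2(p[1],p[0])); f=o['contact_force'][:2]; f=np.array([f@XC,f@YC])
    er=p/np.hypot(*p); et=np.array([er[1],-er[0]])
    print('theta',round(th,1),'r',round(np.hypot(*p),2),'Frad',round(f@er,2),'Ftan(opposing)',round(-f@et,2))
    return th
E
python3 - <<'E'
from h import *
th=wind(); tab(66,36,10)
E
```

```text
t 8.18 clampxy [22.  45.2] z 213.1 rpy [-8.982e+01 -2.000e-02 -7.825e+01] F xc,yc,z [1.22 0.73 2.56] gap 23.7
theta 64.1 r 50.29 Frad 1.18 Ftan(opposing) -0.78
[[np.float64(0.11), 0, np.float64(0.19), 0, 1], [np.float64(0.14), 0, np.float64(0.17), 0, 1], [np.float64(0.16), 0, np.float64(0.14), 0, 1], [np.float64(0.19), 0, np.float64(0.11), 0, 1], [np.float64(0.2), 0, np.float64(0.08), 0, 1], [np.float64(0.21), 0, np.float64(0.04), 0, 1], [np.float64(0.22), 0, np.float64(0.0), 0, 1], [np.float64(0.22), 0, np.float64(-0.03), 0, 1], [np.float64(0.21), 0, np.float64(-0.07), 0, 1], [np.float64(0.19), 0, np.float64(-0.11), 0, 1], [np.float64(0.17), 0, np.float64(-0.14), 0, 1], [np.float64(0.14), 0, np.float64(-0.16), 0, 1], [np.float64(0.11), 0, np.float64(-0.19), 0, 1], [np.float64(0.08), 0, np.float64(-0.2), 0, 1], [np.float64(0.04), 0, np.float64(-0.21), 0, 1], [np.float64(0.0), 0, np.float64(-0.22), 0, 1], [np.float64(-0.03), 0, np.float64(-0.22), 0, 1], [np.float64(-0.07), 0, np.float64(-0.21), 0, 1], [np.float64(-0.11), 0, np.float64(-0.19), 0, 1], [np.float64(-0.14), 0, np.float64(-0.17), 0, 1], [np.float64(-0.16), 0, np.float64(-0.14), 0, 1], [np.float64(-0.19), 0, np.float64(-0.11), 0, 1], [np.float64(-0.2), 0, np.float64(-0.08), 0, 1], [np.float64(-0.21), 0, np.float64(-0.04), 0, 1], [np.float64(-0.22), 0, np.float64(-0.0), 0, 1], [np.float64(-0.22), 0, np.float64(0.03), 0, 1], [np.float64(-0.21), 0, np.float64(0.07), 0, 1], [np.float64(-0.19), 0, np.float64(0.11), 0, 1], [np.float64(-0.17), 0, np.float64(0.14), 0, 1], [np.float64(-0.14), 0, np.float64(0.16), 0, 1], [np.float64(-0.11), 0, np.float64(0.19), 0, 1], [np.float64(-0.08), 0, np.float64(0.2), 0, 1], [np.float64(-0.04), 0, np.float64(0.21), 0, 1], [np.float64(-0.0), 0, np.float64(0.22), 0, 1], [np.float64(0.03), 0, np.float64(0.22), 0, 1], [np.float64(0.07), 0, np.float64(0.21), 0, 1]]
```

Request:
play_rows(
  deltas=[
    [0.11,0,0.19,0,1],
    [0.14,0,0.17,0,1],
    [0.16,0,0.14,0,1],
    [0.19,0,0.11,0,1],
  ],
)

```text
time_s: 8.52
position: [0.5939, -0.0966, 0.213]
orientation: [-90.1, 0.3, -78.2]
contact_force: [-6.0, 4.8, 8.5]
finger_gap: 0.0234
```

```bash
python3 - <<'E'
from h import *
wind()
E
```

```text
t 8.52 clampxy [44.3 23.7] z 213.0 rpy [-90.09   0.28 -78.17] F xc,yc,z [-4.9   5.9   8.48] gap 23.4
theta 28.1 r 50.21 Frad -1.53 Ftan(opposing) 7.52
```

Request:
play_rows(
  deltas=[
    [0.2,-0.02,0.08,0,1],
    [0.21,0,0.04,0,1],
    [0.22,0,0,0,1],
    [0.22,0,-0.03,0,1],
  ],
)

```text
time_s: 8.85
position: [0.6054, -0.1286, 0.2131]
orientation: [-90.0, 0.4, -78.1]
contact_force: [-2.7, 8.8, 5.0]
finger_gap: 0.0237
```

```bash
python3 - <<'E'
from h import *
wind()
E
```

```text
t 8.85 clampxy [ 49. -10.] z 213.1 rpy [-89.99   0.35 -78.15] F xc,yc,z [-0.81  9.15  4.99] gap 23.7
theta -11.5 r 50.0 Frad -2.63 Ftan(opposing) 8.8
```

Request:
play_rows(
  deltas=[
    [0.21,0,-0.07,0,1],
    [0.19,0,-0.11,0,1],
    [0.17,0,-0.14,0,1],
    [0.14,0,-0.16,0,1],
  ],
)

```text
time_s: 9.18
position: [0.5939, -0.1604, 0.2131]
orientation: [-89.8, 0.3, -78.2]
contact_force: [2.4, 8.3, 1.2]
finger_gap: 0.0233
```

```bash
python3 - <<'E'
from h import *
wind()
E
```

```text
t 9.18 clampxy [ 31.2 -38.8] z 213.1 rpy [-89.8    0.31 -78.15] F xc,yc,z [4.01 7.61 1.21] gap 23.3
theta -51.2 r 49.81 Frad -3.42 Ftan(opposing) 7.89
```

Request:
play_rows(
  deltas=[
    [0.11,0,-0.19,0,1],
    [0.08,0,-0.2,0,1],
    [0.04,0,-0.21,0,1],
    [0,0,-0.22,0,1],
  ],
)

```text
time_s: 9.52
position: [0.5654, -0.1775, 0.2132]
orientation: [-89.6, 0.1, -78.2]
contact_force: [7.1, 3.8, -1.5]
finger_gap: 0.0235
```

```bash
python3 - <<'E'
from h import *
wind()
E
```

```text
t 9.52 clampxy [ -0.2 -49.8] z 213.2 rpy [-89.63   0.11 -78.19] F xc,yc,z [ 7.73  2.23 -1.52] gap 23.5
theta -90.2 r 49.75 Frad -2.26 Ftan(opposing) 7.72
```

Request:
play_rows(
  deltas=[
    [-0.03,0,-0.22,0,1],
    [-0.07,0,-0.21,0,1],
    [-0.11,0,-0.19,0,1],
    [-0.14,0,-0.17,0,1],
  ],
)

```text
time_s: 9.85
position: [0.5319, -0.1727, 0.2132]
orientation: [-89.7, -0.2, -78.3]
contact_force: [6.9, -2.1, -3.9]
finger_gap: 0.0233
```

```bash
python3 - <<'E'
from h import *
wind()
c=shot('side'); np.savez('side4.npz',**c)
a=c['img'][185:255,265:335,::-1]; cv2.imwrite('pics/sc4.png',cv2.resize(a,None,fx=8,fy=8,interpolation=cv2.INTER_CUBIC))
E
```

```text
t 9.85 clampxy [-32.  -38.1] z 213.2 rpy [-89.67  -0.2  -78.27] F xc,yc,z [ 6.33 -3.5  -3.86] gap 23.3
theta -130.0 r 49.78 Frad -1.39 Ftan(opposing) 7.1
```

View pics/sc4.png

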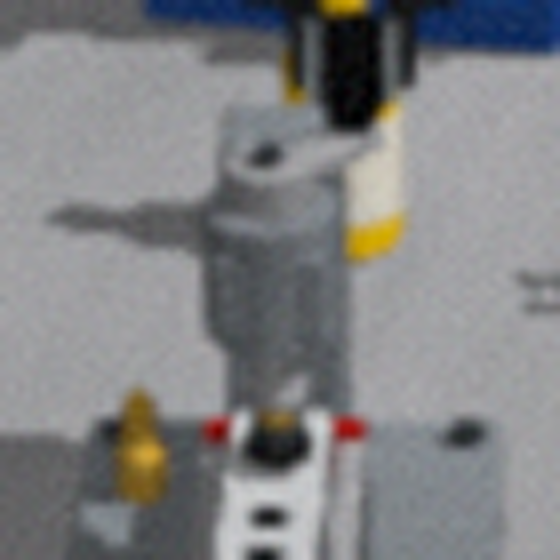

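Foot underside is at crop row ~466 (image row ≈243), so the gap is only a few mm. I'll take shorter calls now.

Request:
play_rows(
  deltas=[
    [-0.16,0,-0.14,0,1],
    [-0.19,0,-0.11,0,1],
  ],
)

```text
time_s: 10.07
position: [0.5185, -0.1623, 0.2132]
orientation: [-89.8, -0.3, -78.3]
contact_force: [5.3, -6.5, -2.4]
finger_gap: 0.0233
```

```bash
python3 - <<'E'
from h import *
wind()
E
```

```text
t 10.07 clampxy [-42.9 -25.3] z 213.2 rpy [-89.82  -0.35 -78.33] F xc,yc,z [ 3.9  -7.49 -2.44] gap 23.3
theta -149.5 r 49.82 Frad 0.44 Ftan(opposing) 8.43
```

Request:
play_rows(
  deltas=[
    [-0.2,0,-0.08,0,1],
    [-0.21,0,-0.04,0,1],
  ],
)

```text
time_s: 10.23
position: [0.5091, -0.1476, 0.2132]
orientation: [-90.0, -0.4, -78.4]
contact_force: [2.7, -8.3, -2.4]
finger_gap: 0.023
```

```bash
python3 - <<'E'
from h import *
wind()
E
```

```text
t 10.23 clampxy [-49.1  -8.9] z 213.2 rpy [-89.96  -0.39 -78.36] F xc,yc,z [ 1.   -8.65 -2.43] gap 23.0
theta -169.7 r 49.94 Frad 0.56 Ftan(opposing) 8.69
```

Request:
play_rows(
  deltas=[
    [-0.22,0,0,0,1],
    [-0.22,0,0.03,0,1],
  ],
)

```text
time_s: 10.4
position: [0.5054, -0.1301, 0.2132]
orientation: [-90.1, -0.4, -78.4]
contact_force: [-0.7, -8.1, 0.0]
finger_gap: 0.0231
```

```bash
python3 - <<'E'
from h import *
wind()
E
```

```text
t 10.4 clampxy [-49.2   8.9] z 213.2 rpy [-90.11  -0.38 -78.37] F xc,yc,z [-2.4  -7.81  0.01] gap 23.1
theta 169.7 r 50.02 Frad 0.96 Ftan(opposing) 8.12
```

Request:
play_rows(
  deltas=[
    [-0.21,0,0.07,0,1],
    [-0.19,0,0.11,0,1],
  ],
)

```text
time_s: 10.57
position: [0.5079, -0.1126, 0.2131]
orientation: [-90.2, -0.3, -78.4]
contact_force: [-4.1, -8.0, 2.4]
finger_gap: 0.0233
```

```bash
python3 - <<'E'
from h import *
wind()
E
```

```text
t 10.57 clampxy [-43.1  25.6] z 213.1 rpy [-90.24  -0.32 -78.37] F xc,yc,z [-5.67 -6.98  2.42] gap 23.3
theta 149.3 r 50.17 Frad 1.31 Ftan(opposing) 8.9
```

Request:
play_rows(
  deltas=[
    [-0.17,0,0.14,0,1],
    [-0.14,0,0.16,0,1],
  ],
)

```text
time_s: 10.73
position: [0.5162, -0.0973, 0.2131]
orientation: [-90.3, -0.2, -78.3]
contact_force: [-5.5, -4.7, 4.9]
finger_gap: 0.0236
```

```bash
python3 - <<'E'
from h import *
wind()
E
```

```text
t 10.73 clampxy [-31.9  38.8] z 213.1 rpy [-90.32  -0.22 -78.34] F xc,yc,z [-6.33 -3.46  4.88] gap 23.6
theta 129.4 r 50.24 Frad 1.35 Ftan(opposing) 7.09
```

Request:
play_rows(
  deltas=[
    [-0.11,0,0.19,0,1],
    [-0.08,0,0.2,0,1],
  ],
)

```text
time_s: 10.9
position: [0.5292, -0.0858, 0.2131]
orientation: [-90.4, -0.1, -78.3]
contact_force: [-7.7, -3.5, 6.1]
finger_gap: 0.0233
```

```bash
python3 - <<'E'
from h import *
wind()
E
```

```text
t 10.9 clampxy [-16.9  47.4] z 213.1 rpy [-9.039e+01 -9.000e-02 -7.832e+01] F xc,yc,z [-8.27 -1.84  6.1 ] gap 23.3
theta 109.6 r 50.33 Frad 1.04 Ftan(opposing) 8.41
```

Request:
play_rows(
  deltas=[
    [-0.04,0,0.21,0,1],
    [0,0,0.22,0,1],
  ],
)

```text
time_s: 11.07
position: [0.5453, -0.0795, 0.2131]
orientation: [-90.4, 0.1, -78.3]
contact_force: [-8.3, -0.1, 7.8]
finger_gap: 0.0234
```

```bash
python3 - <<'E'
from h import *
wind()
c=shot('side'); np.savez('side5.npz',**c)
a=c['img'][185:255,265:335,::-1]; cv2.imwrite('pics/sc5.png',cv2.resize(a,None,fx=8,fy=8,interpolation=cv2.INTER_CUBIC))
E
```

```text
t 11.07 clampxy [ 0.2 50.3] z 213.1 rpy [-9.040e+01  8.000e-02 -7.827e+01] F xc,yc,z [-8.16  1.64  7.77] gap 23.4
theta 89.8 r 50.33 Frad 1.62 Ftan(opposing) 8.16
```

View pics/sc5.png

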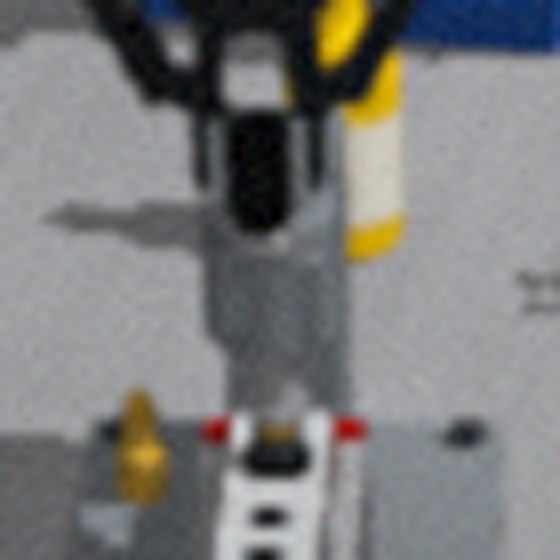

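Request:
play_rows(
  deltas=[
    [0.03,0,0.22,0,1],
    [0.07,0,0.21,0,1],
  ],
)

```text
time_s: 11.28
position: [0.5623, -0.0789, 0.213]
orientation: [-90.4, 0.2, -78.2]
contact_force: [-10.7, 3.2, 8.5]
finger_gap: 0.0235
```

```bash
python3 - <<'E'
from h import *
wind()
E
```

```text
t 11.28 clampxy [16.9 47.4] z 213.0 rpy [-90.44   0.23 -78.23] F xc,yc,z [-9.84  5.29  8.47] gap 23.5
theta 70.3 r 50.34 Frad 1.67 Ftan(opposing) 11.05
```

Request:
play_rows(
  deltas=[
    [0.11,0,0.19,0,1],
    [0.14,0,0.17,0,1],
  ],
)

```text
time_s: 11.45
position: [0.5787, -0.0843, 0.213]
orientation: [-90.4, 0.4, -78.2]
contact_force: [-11.0, 7.7, 8.6]
finger_gap: 0.0232
```

```bash
python3 - <<'E'
from h import *
wind()
E
```

```text
t 11.45 clampxy [31.9 38.8] z 213.0 rpy [-90.38   0.41 -78.18] F xc,yc,z [-9.15  9.75  8.6 ] gap 23.2
theta 50.5 r 50.23 Frad 1.71 Ftan(opposing) 13.26
```

Contact is felt: effort rose from about 8.1 N free to 11.0 and then 13.3 N. I'll ease the command back to unload the hand without moving the crank, then check.

Request:
play_rows(
  deltas=[
    [-0.07,0,-0.07,0,1],
    [0,0,0,0,1],
  ],
)

```text
time_s: 11.62
position: [0.5797, -0.0848, 0.2131]
orientation: [-90.0, -0.0, -78.2]
contact_force: [0.9, 0.6, 2.3]
finger_gap: 0.0233
```

```bash
python3 - <<'E'
from h import *
wind()
E
```

```text
t 11.62 clampxy [32.7 38.1] z 213.1 rpy [-8.998e+01 -1.000e-02 -7.825e+01] F xc,yc,z [1.01 0.42 2.3 ] gap 23.3
theta 49.3 r 50.24 Frad 0.98 Ftan(opposing) -0.5
```

Request:
play_rows(
  deltas=[
    [0,0,0,0,0.2],
    [0,0,0,0,-0.5],
    [0,0,0,0,-1],
    [0,0,0,0,-1],
    [0,0,0,0,-1],
  ],
)

```text
time_s: 12.03
position: [0.5791, -0.0849, 0.2127]
orientation: [-90.0, 0.0, -78.3]
contact_force: [0.4, 0.6, 0.4]
finger_gap: 0.0802
```

Request:
play_rows(
  deltas=[
    [0,-0.4,0,0,-1],
    [0,-0.8,0,0,-1],
    [0,-0.8,0,0,-1],
    [0,-0.8,0,0,-1],
    [-0.5,-0.2,-0.5,0,-1],
    [-0.6,0,-0.6,0,-1],
    [-0.6,0,-0.6,0,-1],
    [-0.6,0,-0.6,0,-1],
  ],
)

```text
time_s: 12.7
position: [0.4695, -0.013, 0.333]
orientation: [-90.0, -0.0, -78.3]
contact_force: [-0.1, 0.4, 0.0]
finger_gap: 0.0855
```

Request:
play_rows(
  deltas=[
    [0,0,-0.8,0,-1],
    [0,0,-0.8,0,-1],
    [0,0,-0.8,0,-1],
    [0,0,-0.8,0,-1],
    [0,0,-0.8,0,-1],
    [0,0,0,0,-1],
    [0,0,0,0,-1],
  ],
)

```text
time_s: 13.28
position: [0.3127, -0.0462, 0.3334]
orientation: [-89.9, -0.0, -78.3]
contact_force: [0.4, 0.4, -0.7]
finger_gap: 0.0857
```

```bash
python3 - <<'E'
from h import *
st()
for n in('side','top','wrist'):
    c=shot(n,n+'6.png'); np.savez('%s6.npz'%n,**c)
s=load('side6');t=load('top6')
a=s['img'][170:290,250:350,::-1]; a=cv2.resize(a,None,fx=4,fy=5,interpolation=cv2.INTER_CUBIC)
b=t['img'][180:255,320:440,::-1]; b=cv2.resize(b,None,fx=3.3,fy=5,interpolation=cv2.INTER_CUBIC)
b=cv2.copyMakeBorder(b,0,600-b.shape[0],0,0,0); cv2.imwrite('pics/c6.png',np.hstack([a,b]))
m=(t['img'].max(2)<20); m[:190]=0;m[225:]=0;m[:,:364]=0;m[:,392:]=0
m2,lab,stt,cen=cv2.connectedComponentsWithStats(m.astype(np.uint8)); print(stt[1:],cen[1:])
i=1+stt[1:,4].argmax(); p=cl(onz(t,cen[i],.247)); print(p,np.degrees(np.arctan2(p[1],p[0])))
E
```

```text
t 13.28 clampxy [-220.7  130.5] z 333.4 rpy [-8.990e+01 -3.000e-02 -7.833e+01] F xc,yc,z [ 0.45  0.29 -0.65] gap 85.7
[[371 193  12  12  91]
 [369 220   4   4  11]] [[376.06593407 198.82417582]
 [370.18181818 221.72727273]]
[29.78877614 41.43388048] 54.28585581443802
```

View pics/c6.png

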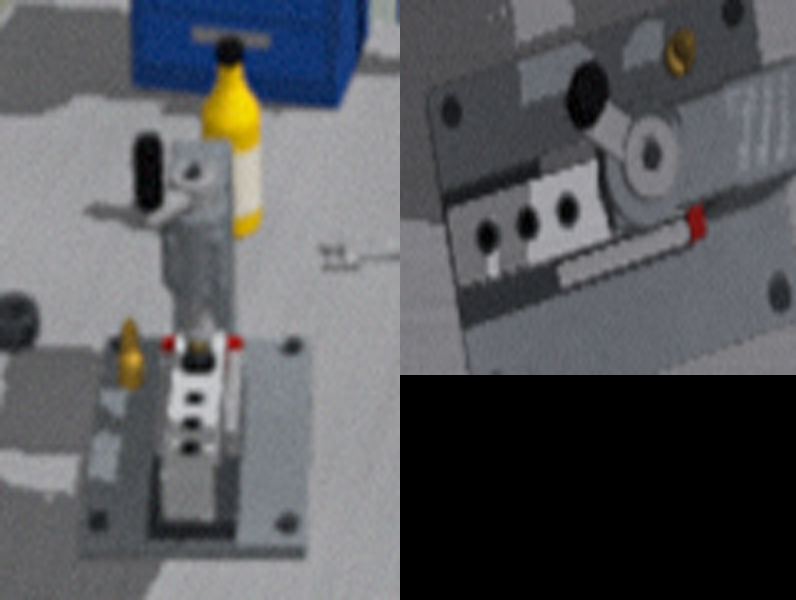

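View pics/top6.png

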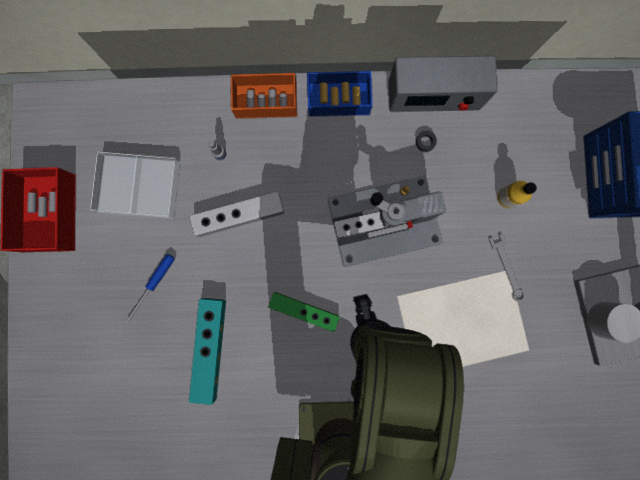

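```bash
python3 - <<'E'
from h import *
t=load('top6'); t0=load('top0')
for uv in [(346.1,227.2),(333.9,222),(337.7,237)]: print(cl(onz(t,uv,.066)))
print(cl(onz(t0,(335.8,230.2),.066)))
print(manip.close_job())
E
```

```text
[  1.37335133 103.83395243]
[ 20.52921957 129.76104068]
[-17.17028343 129.23013919]
[2.43381604e-04 1.29890109e+02]
the job is handed in; nothing more can be done
None
```

The valve block is pushed home against the red stop and clamped. The crank is snug but slightly over the target, at about 13.3 N against roughly 12 N. The job was handed in at about 13 s.

- **Block home:** I pushed it about 26 mm with the closed fingers until it stalled at roughly 19 N. In the final top view its outer end is at 129–130 mm from the screw axis, where home is 130 mm. The wrist view showed it flush with the bed end.
- **Clamping:** I wound the crank about 375° clockwise. Running free it took about 8.1 N (readings 7.1 to 8.9). After contact it read 11.0 N, then 13.3 N, which is about 1.6 times free running. That is inside the 10–15 N band, but a single reading can be off by about 1 N. I left it there and did not back off.
- **Foot:** The side view shows the foot resting on the block.
- **Release:** I unloaded the hand before opening it. Afterwards the top camera put the knob at about 54°, against 49° measured by the hand. The camera also read 2–3° high at the start, so I take this as camera offset.
- **Bystanders:** By eye in the final top picture, nothing else on the bench has moved.

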